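# Seat the tube block in the dry bath and snap its cover on

### The arm

A 6-joint arm with a two-finger parallel gripper is mounted at the origin on the work surface. World frame = base frame: x ahead of the robot, y to its left, z up, the work surface at z = 0. Lengths are in m, angles in rad, forces in N, time in s.
With the tool pointing down it reaches from about 0.25 to 0.775 m from the base axis. Payload 4 kg.
Tool frame: the origin (TCP) lies midway between the tips of the shut fingers; the grasp point (between the pads) lies 19 mm behind it; z points along the fingers, y is the line along which they close (so a half turn about z gives the same grasp; the last joint's range is limited). The gripper opens to 85 mm and grips with 20 to 120 N. Pads are 22 mm wide; open, the fingers measure 114 mm over their backs; the gripper's body (76 mm by 85 mm) begins 54 mm behind the grasp point. The pads swing forward as they close: fully open they stand 13 mm farther back than shut.
Start: joints at [-1.216, 0.087, 1.371, -0, 1.684, -0.103], TCP at [0.243, -0.493, 0.204] pointing down, gripper open.
Joint ranges: [-3.1, 3.1], [-0.76, 2.03], [0.27, 2.55], [-1.08, 4.22], [0.17, 2.65], [-2.57, 2.57]. Speed limits (rad/s): [2.79, 2.79, 3.14, 3.14, 3.14, 3.14].

### API

Orientations are given as a 3x3 rotation matrix whose columns are the frame's x, y, z axes.
In Python, from rig import bot gives the robot as it stands.
- The arm moves only by the shell command python3 -m pendant 'ROWS' [FORCE]. ROWS is JSON, a list of rows, each a list of 7 numbers: the opening, from 0 (shut) to 1 (fully open), then the shift along the world's x, y, z in m, then the turn, a rotation vector about the world's x, y, z in rad. A call has 1 to 10 rows; each row shifts and turns the commanded pose from where the row before left it; what a row does not reach is not made up. A row lasts 1/8 s, in which the tool goes at most 62.5 mm and 10.7 degrees, less where a joint would pass 70% of its speed; a pose out of reach is approached as far as the arm can. A call with a gripper value outside its range is refused whole. The fingers move at their own pace and stop on an object; FORCE is the grip in N (left out, the last holds). Time passes only in rows, so rows that do not move let the fingers close. It gives the time, the measured TCP pose, the force, the opening and the grip force at its end, in the units of the state.
- bot.get_state(): the state, without advancing time (a new reading comes with each control period).
- bot.get_image(name): name is "scene" or "top" or "wrist"; returns a dict with "pixels" (480x640x3 uint8, red, green, blue), "K" (3x3 intrinsics, pixels), "R" (3x3) and "t" (3): a world point X has camera coordinates R X + t. Camera axes: x right, y down, z forward; pixel columns grow to the right and rows downward; lengths in m; the calibration is good to about 2 mm. A picture is of the moment at which its call begins. There is no depth.
- bot.finish_job(): hands the job in; it is judged then, once.
The state is a dict: "time_s": time; "joints": joint angles; "joint_velocities": joint speeds; "effort": joint torques, N m; "tcp_pos": TCP position; "orientation": TCP orientation; "ft_force": force on the tool from outside, world axes, zero at the start; "moment": the same for the moment, N m; "gripper_width": finger opening in m; "grip_force": force on a finger pad.
Only numpy, scipy, OpenCV 4.12 (cv2) and the standard library are available. Lean on these libraries where they do the work, as an engineer would, in place of code of your own. Each camera call takes 0.05 s, during which the arm holds its last target. There are 200 camera calls.

### The job

Press the aluminium tube block fully home into the well of the white dry bath, flush with the deck. Then set the smoked cover over it and press straight down until both blue latches snap over its rim, and keep pressing: finish while the gripper's fingers are still pushing the closed cover firmly down. Leave everything else on the bench where it is.

Things in the scene. Friction and masses are not known exactly. Their poses are not given: they have to be found in the camera images.
- bath: White dry bath fixed to the bench, 190 mm (x) x 120 mm (y), 75 mm high, blue control panel on its -x end. Origin under its centre, x to the end away from the panel, z up. On its flat deck, round the well: two blue latches, and four grey guide posts 19 mm high at x = +-34 mm from the well's centre, inner faces at y = +-40 mm, leaning outwards above 6 mm to funnel the cover's rim.
- well (a point): Centre of the dry bath's well at deck level (75 mm above the bench); axes as the bath's. The well is a rectangle 63 mm (x) x 45 mm (y), 30 mm deep, its mouth funnelled to 71 x 53 mm over the top 7.5 mm.
- block: Aluminium tube block 60 mm (x) x 42 mm (y) x 30 mm, eight dark holes on top, about 0.2 kg, loose on the bench. Origin: centre of its underside. It fits the well either way round, its x along the well's x, with 1.5 mm play each side; fully home its underside is 30 mm below the deck and its top flush, only the black fin standing up.
- block_fin (a point): Middle of the top edge of the block's black lifting fin, 54 mm above the block's underside. The fin is 34 mm long (block's x), 12 mm thick (y) and 24 mm high, in the middle of the block's top.
- cover: Smoked clear cover with blue rim and handle, about 0.12 kg, loose on the bench, right way up. Origin: centre of its underside. Rim 100 mm (x) x 76 mm (y), 6 mm thick; hollow dome 76 x 56 mm, its top 41 mm above the origin. It goes on either way round, centred over the well, its x along the well's x. Snapped on, its rim lies flat on the deck with a latch over each short edge.
- cover_handle (a point): Middle of the top of the cover's blue handle bar, 67 mm above its underside. Bar: 50 mm long (cover's x), 12 mm thick, 26 mm high. The latches stop the cover about 14 mm above the deck; pushing through takes about 8 to 12 N, then the resistance drops and a little further down the rim meets the deck, a hard stop. Then keep 8 to 20 N of push on (over 5 N needed).
- latch_far (a joint): Blue spring latch at the well's +x side, 32 mm wide and 25 mm high. Value in m: 0 sprung in (its nose 47 mm from the well's centre, 8.6 mm above the deck), grows as the rim pushes it outwards, about 3 mm (up to 6 if off-centre) when the rim passes.
- latch_near (a joint): The same latch at the well's -x side, beside the control panel.
- red_rack: Bystander: red tube rack 86 x 128 mm, 40 mm high; origin under its centre.
- blue_rack: Bystander: blue tube rack 70 x 110 mm, 30 mm high; origin under its centre.
- orange_jar: Bystander: orange jar with white cap, 35 mm across, 45 mm high; origin under its centre.
- white_jar: Bystander: white jar with red cap, 35 mm across, 45 mm high; origin under its centre.
- beaker: Bystander: yellow cup 72 mm across, 85 mm high; origin under its centre.
- tip_box: Bystander: white tip box with smoked lid and no handle, 85 x 120 mm, 78 mm high; origin under its centre.
- timer: Bystander: white bench timer 50 x 50 mm, 18 mm high; origin under its centre.
Not all that is in view belongs to the job. Leave any red look-alike of the bath alone.

How it is judged:
By the outcome, as a careful person would: the job done as asked, in the order asked, and still so for the second after the job is handed in, while the arm keeps its last pose, push and grip.
It also fails if it takes over 54 s, if anything falls off the work surface, if the arm or the gripper's body presses on something with over 40 N, if the wrist force passes 120 N, or if a joint passes its speed limit or range.

## Working session

There is one attempt and no reset: what is moved stays moved. The work goes in short steps, Python scripts to look and compute and a shell command to move; the robot and the scene stay as the last step left them, time stands still between calls to the robot, and variables do not carry over. Pictures are saved under pics/ and viewed, at most 10 in all, crops included, and the job is handed in when it is done.

```bash
ls; mkdir -p pics
cat > h.py <<'E'
import numpy as np, cv2, pickle
from rig import bot
def snap(n,f):
    im=bot.get_image(n); pickle.dump(im,open(f'pics/{f}.pkl','wb'))
    cv2.imwrite(f'pics/{f}.png',im['pixels'][:,:,::-1]); return im
def load(f): return pickle.load(open(f'pics/{f}.pkl','rb'))
def ray(im,uv):
    R,t,K=map(np.array,(im['R'],im['t'],im['K']))
    return -R.T@t, R.T@np.linalg.solve(K,[uv[0],uv[1],1.])
def onz(im,uv,z):
    o,d=ray(im,uv); return o+d*(z-o[2])/d[2]
def proj(im,X):
    p=np.array(im['K'])@(np.array(im['R'])@np.array(X)+np.array(im['t'])); return p[:2]/p[2]
def tri(*obs):
    A=[];b=[]
    for im,uv in obs:
        o,d=ray(im,uv); d/=np.linalg.norm(d); P=np.eye(3)-np.outer(d,d); A.append(P); b.append(P@o)
    A=np.vstack(A);b=np.hstack(b); x=np.linalg.lstsq(A,b,rcond=None)[0]
    return x, np.abs(A@x-b).max()
def mask(im,lo,hi):
    hsv=cv2.cvtColor(im['pixels'],cv2.COLOR_RGB2HSV); return cv2.inRange(hsv,np.array(lo),np.array(hi))
def blobs(m,amin=60):
    n,l,s,c=cv2.connectedComponentsWithStats(m)
    out=[]
    for i in range(1,n):
        if s[i,4]>=amin:
            cn=np.argwhere(l==i)[:,::-1].astype(np.float32)
            out.append((s[i].tolist(),c[i].round(1).tolist(),cv2.minAreaRect(cn)))
    return out
E
python3 - <<'E'
from h import *
a=snap('scene','s0');b=snap('top','t0');c=snap('wrist','w0')
for i in (a,b,c): print((-np.array(i['R']).T@i['t']).round(3), np.array(i['K'])[0])
cv2.imwrite('pics/st0.png',np.vstack([cv2.resize(x['pixels'],(0,0),fx=.6,fy=.6) for x in (a,b)])[:,:,::-1])
E
```

```text
pics
[1.187 0.689 0.721] [448.1493331    0.         318.41378855]
[0.43  0.019 1.142] [447.23558242   0.         322.90339621]
[ 0.314 -0.459  0.373] [425.62423765   0.         323.25082951]
```

View pics/t0.png

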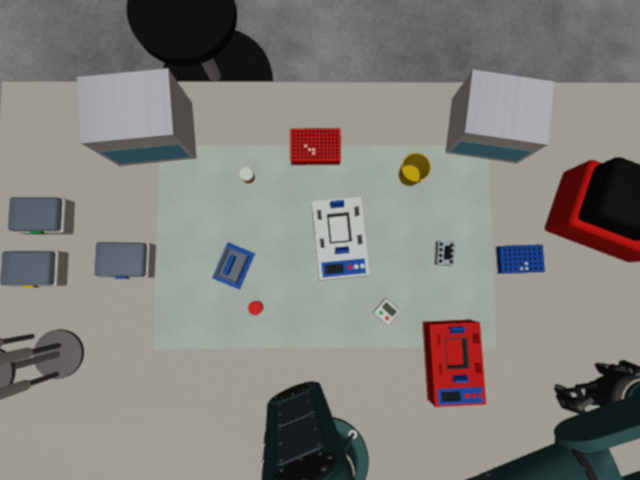

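View pics/s0.png

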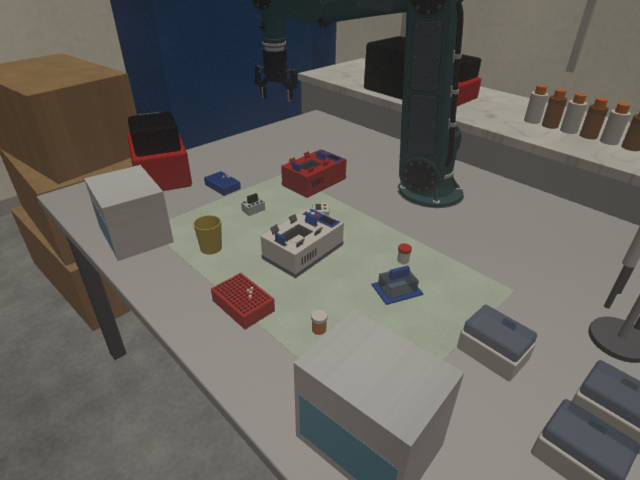

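The top view shows the white bath at (340,237) with its panel towards the robot, the block with its fin at (445,252), and the blue-rimmed cover at (234,264).

Candidates:
- **Bath:** white (340,237) or red (455,362). White fits the description.
- **Cover:** blue rim and handle (234,264), or the smoked-lid boxes at (125,260), (35,213) and (28,268). Those boxes have no blue rim, so the cover is at (234,264).
- **Block:** only (445,252) fits.

I'll confirm these in one enlarged crop.

Run:
```python
from h import *
t=load('t0');s=load('s0')
def crop(im,u,v,w,h,W,H): return cv2.resize(im['pixels'][v:v+h,u:u+w],(W,H),interpolation=cv2.INTER_CUBIC)
r1=np.hstack([crop(t,425,232,45,45,266,300),crop(t,205,234,60,60,266,300),crop(t,300,187,80,100,268,300)])
r2=np.hstack([crop(s,235,187,40,36,266,300),crop(s,365,255,66,60,266,300),crop(s,255,200,95,80,268,300)])
cv2.imwrite('pics/c0.png',np.vstack([r1,r2])[:,:,::-1])
for n,im in(('t',t),('s',s)):
  print(n,'blue');[print(b) for b in blobs(mask(im,(105,120,60),(130,255,255)),25)]
  if n=='t':
    print('white');[print(b) for b in blobs(mask(im,(0,0,195),(180,40,255)),100)]
```

```text
t blue
([331, 201, 12, 6, 66], [336.7, 203.6], ((336.5, 203.5), (5.0, 11.0), 90.0))
([213, 243, 41, 46, 380], [237.7, 266.3], ((233.19825744628906, 265.3707275390625), (28.756114959716797, 38.8667106628418), 23.198589324951172))
([497, 245, 47, 28, 1152], [520.5, 258.3], ((520.099365234375, 258.6815185546875), (26.685407638549805, 45.74641799926758), 87.87889862060547))
([336, 248, 12, 5, 56], [341.4, 249.9], ((341.5, 250.0), (4.0, 11.0), 90.0))
([223, 255, 13, 20, 117], [228.9, 264.5], ((228.87933349609375, 264.4482727050781), (5.646177291870117, 20.6151123046875), 23.198589324951172))
([322, 259, 43, 18, 372], [343.2, 267.4], ((342.8960266113281, 267.46038818359375), (13.632009506225586, 41.69205856323242), 84.2894058227539))
([450, 327, 15, 6, 70], [456.8, 329.5], ((457.0, 329.5), (14.0, 5.0), -0.0))
([454, 375, 14, 7, 80], [460.3, 378.5], ((460.5, 378.0), (6.0, 13.0), 90.0))
([438, 388, 44, 16, 419], [460.3, 395.2], ((459.68780517578125, 395.4434814453125), (14.840327262878418, 43.28428649902344), 87.27368927001953))
white
s blue
([155, 0, 109, 126, 8506], [211.0, 64.4], ((212.00
[... 476 characters left out ...]
7885131836, 25.47389030456543), 8.972625732421875))
([317, 153, 7, 5, 25], [320.0, 154.9], ((320.0, 155.0), (4.0, 6.0), 90.0))
([205, 172, 34, 17, 235], [221.0, 180.3], ((221.3062286376953, 179.8633270263672), (31.47058868408203, 13.705883026123047), 28.072484970092773))
([305, 210, 34, 17, 94], [319.1, 217.9], ((321.39727783203125, 217.77395629882812), (34.05897903442383, 8.66104507446289), 20.556045532226562))
([391, 266, 18, 7, 48], [399.5, 269.1], ((399.5294494628906, 269.1177062988281), (2.425356149673462, 17.46256446838379), 75.96376037597656))
([373, 283, 49, 20, 215], [394.3, 294.4], ((396.1018981933594, 294.6368713378906), (48.797325134277344, 17.496566772460938), 8.32564926147461))
```

View pics/c0.png

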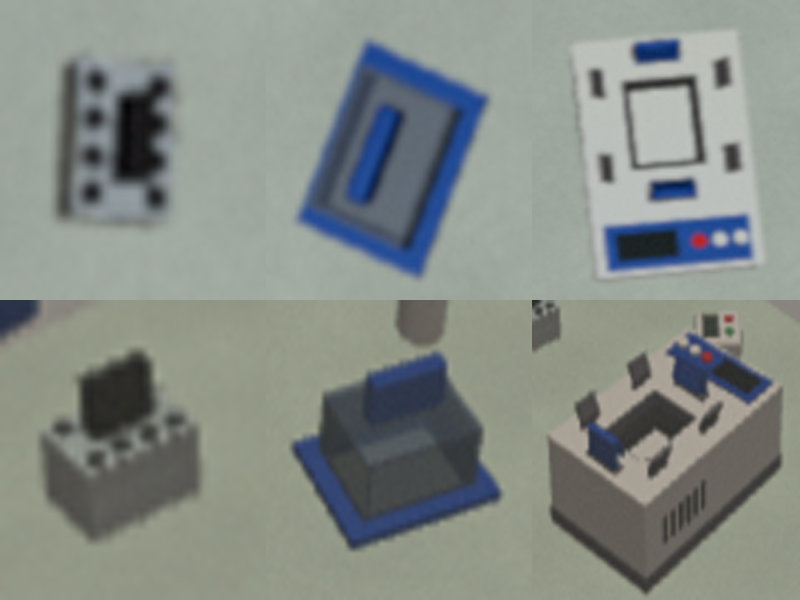

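The crop confirms all three: the block with its black fin, the cover with its blue rim and handle, and the white bath with its latches and posts. Next I'll get rough positions from both views.

Run:
```python
from h import *
t=load('t0');s=load('s0')
T=lambda x,y,u,v,w,h,W:(u+x*w/W-.5,v+y*h/300-.5)
# top handle centre (bar top) / scene bar top-edge centre
ht=T(376-266,155,205,234,60,60,266); hs=T(405-266,365-300,365,255,66,60,266)
print('handle',tri((t,ht),(s,hs)), onz(t,ht,.067))
ft=T(137,135,425,232,45,45,266); fs=T(116,362-300,235,187,40,36,266)
print('fin',tri((t,ft),(s,fs)), onz(t,ft,.054))
well=[T(x-532,y,300,187,80,100,268) for x,y in((625,83),(695,77),(704,160),(634,168))]
W=np.array([onz(t,p,.075) for p in well]); print('well',W.mean(0),W.round(4).tolist())
sw=[T(x-532,y-300,255,200,95,80,268) for x,y in ((655,393),(695,415))]
bath=[T(x-532,y,300,187,80,100,268) for x,y in((572,43),(737,30),(764,262),(597,278))]
B=np.array([onz(t,p,.075) for p in bath]);print('bath',B.mean(0),B.round(4).tolist())
d=(B[0]+B[1]-B[2]-B[3]);print('yaw bath',np.degrees(np.arctan2(d[1],d[0])))
c=[T(x-266,y,205,234,60,60,266) for x,y in((368,40),(488,97),(420,276),(298,220))]
C=np.array([onz(t,p,.006) for p in c]);print('cover',C.mean(0)); d=(C[0]+C[1]-C[2]-C[3]);print('yaw',np.degrees(np.arctan2(d[1],d[0])),C.round(3).tolist())
st=bot.get_state();print(st['tcp_pos'],np.array(st['orientation']).round(3).tolist(),st['time_s'],st['gripper_width'])
w=load('w0'); print(np.array(w['R']).round(3).tolist())
for X in ([.45,-.24,.05],): print(proj(w,X))
```

```text
handle (array([0.47625312, 0.2316733 , 0.06676012]), np.float64(0.00013682659082620008)) [0.476135   0.23176705 0.067     ]
fin (array([ 0.50633143, -0.29775784,  0.0570678 ]), np.float64(0.0005084990728429495)) [ 0.50602422 -0.29813662  0.054     ]
well [ 0.56473201 -0.03178581  0.075     ] [[0.5963, -0.0036, 0.075], [0.601, -0.054, 0.075], [0.534, -0.0599, 0.075], [0.5277, -0.0097, 0.075]]
bath [ 0.54019879 -0.03374685  0.075     ] [[0.6289, 0.0345, 0.075], [0.6393, -0.0847, 0.075], [0.4524, -0.1018, 0.075], [0.4402, 0.0171, 0.075]]
yaw bath 5.249571590174828
cover [0.47723402 0.23380366 0.006     ]
yaw -22.736424330859474 [[0.537, 0.249, 0.006], [0.508, 0.18, 0.006], [0.418, 0.218, 0.006], [0.446, 0.288, 0.006]]
[ 0.24292216 -0.49297014  0.20270546] [[0.897, 0.442, -0.001], [0.442, -0.897, 0.002], [0.0, -0.002, -1.0]] 0.15 0.08544402383029585
[[0.443, -0.897, -0.002], [-0.854, -0.422, 0.305], [-0.274, -0.133, -0.952]]
[  84.24755763 -302.56905926]
```

```bash
python3 -m pendant '[[1,0.044,0.0325,0,0,0,-0.076],[1,0.044,0.0325,0,0,0,-0.076],[1,0.044,0.0325,0,0,0,-0.076],[1,0.044,0.0325,0,0,0,-0.076],[1,0.044,0.0325,0,0,0,-0.076],[1,0.043,0.0325,0,0,0,-0.077],[1,0,0,0,0,0,0]]'
python3 - <<'E'
from h import *
w=snap('wrist','w1')
for y in (0,):
  print('fin proj',proj(w,[.506,-.298,.054]))
st=bot.get_state();print(st['tcp_pos'],np.array(st['orientation']).round(3).tolist(),st['time_s'])
print('dark');[print(b) for b in blobs(mask(w,(0,0,0),(180,255,50)),150)]
E
```

```text
time_s: 1.02
tcp_pos: [0.5083, -0.2954, 0.2026]
orientation: [[1.0, 0.007, -0.001], [0.007, -1.0, 0.002], [-0.001, -0.002, -1.0]]
ft_force: [-0.7, -0.3, 0.5]
gripper_width: 0.0857
grip_force: 0.0
fin proj [326.28241329 213.74588154]
[ 0.50687718 -0.29700047  0.20280896] [[1.0, 0.004, -0.001], [0.004, -1.0, 0.001], [-0.001, -0.001, -1.0]] 1.075
dark
([52, 29, 64, 231, 1522], [83.2, 139.5], ((84.00517272949219, 143.62054443359375), (237.93368530273438, 7.040231704711914), 75.85052490234375))
([5, 165, 16, 31, 224], [12.4, 179.6], ((12.46796989440918, 179.697509765625), (30.72232437133789, 7.277909755706787), 72.6459732055664))
([488, 180, 127, 7, 250], [545.4, 181.9], ((550.976318359375, 182.5505828857422), (4.148703575134277, 126.0855941772461), 88.56790161132812))
([324, 188, 16, 45, 602], [331.5, 210.0], ((331.50408935546875, 209.95492553710938), (13.670897483825684, 44.72465515136719), 5.19442892074585))
([0, 319, 640, 161, 41142], [319.2, 430.4], ((319.5, 399.0), (160.0, 639.0), 90.0))
([315, 425, 38, 17, 538], [333.5, 432.5], ((333.306884765625, 432.5470886230469), (15.9382963180542, 37.069034576416016), 88.40885925292969))
```

View pics/w1.png

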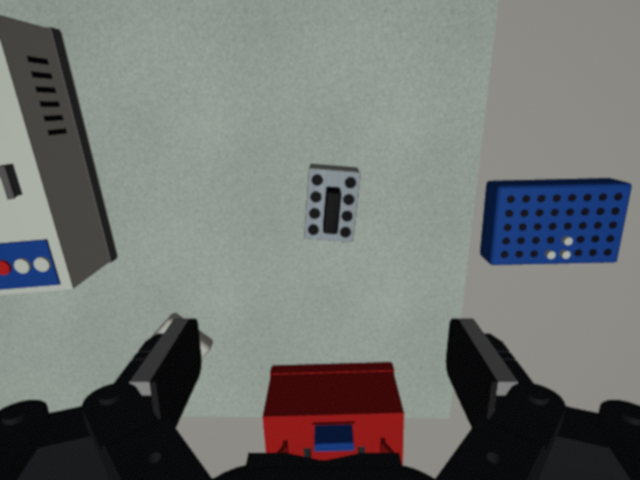

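The wrist view shows the block near (332,205), with its fin at (331,210) and its long axis nearly along the tool x. I'll refine its yaw and position.

Run:
```python
from h import *
w=load('w1');t=load('t0');s=load('s0')
m=mask(w,(85,12,120),(125,80,255)); m[:150]=0;m[250:]=0;m[:,:290]=0;m[:,380:]=0
dk=mask(w,(0,0,0),(180,255,75));dk[:150]=0;dk[250:]=0;dk[:,:290]=0;dk[:,380:]=0
fin=max(blobs(dk,20),key=lambda b:b[0][4]);print(fin)
box=cv2.boxPoints(fin[2]);P=np.array([onz(w,p,.054) for p in box]);print('fin z.054',P.mean(0),P.round(4).tolist())
hol=blobs(dk,20);H=np.array([onz(w,b[1],.03) for b in hol if b[0][4]<fin[0][4]]);print(len(H),H.mean(0),H.round(4)[:,:2].tolist())
r,_,vt=None,None,np.linalg.svd(H-H.mean(0))[2];print('yaw',np.degrees(np.arctan(vt[0][1]/vt[0][0])))
T=lambda x,y,u,v,w,h,W:(u+x*w/W-.5,v+y*h/300-.5)
ft=T(137,135,425,232,45,45,266); fs=T(116,62,235,187,40,36,266)
print(tri((t,ft),(s,fs),(w,fin[2][0])))
```

```text
([323, 187, 18, 47, 675], [331.5, 209.8], ((331.5614929199219, 209.8237762451172), (14.847861289978027, 46.26375961303711), 5.19442892074585))
fin z.054 [ 0.50883042 -0.30201296  0.054     ] [[0.4911, -0.2948, 0.054], [0.5275, -0.2978, 0.054], [0.5266, -0.309, 0.054], [0.4901, -0.3064, 0.054]]
9 [ 0.50994513 -0.30237528  0.03      ] [[0.5382, -0.3039], [0.5285, -0.2901], [0.5263, -0.3172], [0.5144, -0.2892], [0.5123, -0.3162], [0.5005, -0.2883], [0.4984, -0.3152], [0.4864, -0.2871], [0.4846, -0.3141]]
yaw -3.4592748664145776
(array([ 0.50698845, -0.29997414,  0.0549877 ]), np.float64(0.0022678362223334525))
```

```bash
python3 -m pendant '[[1,0,-0.005,-0.04,0,0,-0.077],[0.7,0,0,-0.05,0,0,0],[0.6,0,0,-0.045,0,0,0],[0.5,0,0,-0.025,0,0,0],[0.4,0,0,-0.010,0,0,0],[0.4,0,0,0,0,0,0]]' 60
python3 - <<'E'
from h import *
w=snap('wrist','w2');st=bot.get_state();print(st['tcp_pos'],st['gripper_width'])
E
```

```text
time_s: 1.82
tcp_pos: [0.5054, -0.304, 0.0336]
orientation: [[0.997, -0.077, -0.001], [-0.077, -0.997, 0.0], [-0.001, -0.0, -1.0]]
ft_force: [0.1, 0.1, -0.0]
gripper_width: 0.034
grip_force: 0.0
[ 0.50622587 -0.30436477  0.03473131] 0.03399471469851062
```

View pics/w2.png

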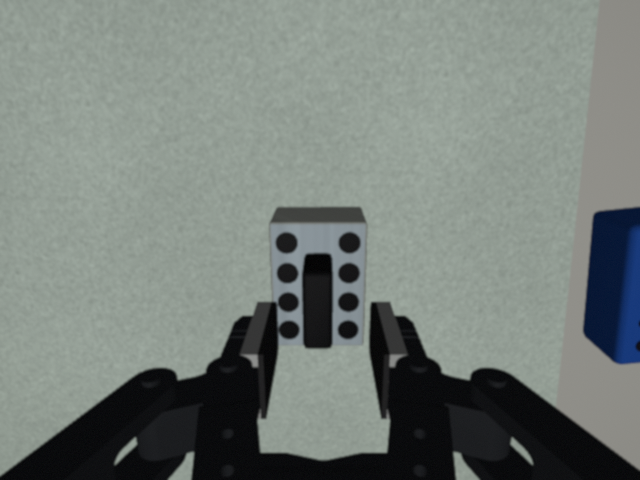

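Run:
```python
from h import *
w=load('w2')
u=[(286,243),(349,243),(287,273),(349,273),(288,302),(348,302),(289,330),(347,330)]
H=np.array([onz(w,p,.03) for p in u]);print(H.mean(0),H.round(4)[:,:2].tolist())
print('fin top mid',onz(w,(318,309),.054))
for z in(.03,.054): print(proj(w,[.5062,-.3037,z]))
```

```text
[ 0.50612008 -0.30215136  0.03      ] [[0.5281, -0.2902], [0.526, -0.3172], [0.5142, -0.2892], [0.5122, -0.3164], [0.5002, -0.2882], [0.4982, -0.3151], [0.486, -0.2872], [0.484, -0.3138]]
fin top mid [ 0.50787242 -0.30264279  0.054     ]
[321.33118764 287.41473269]
[321.03445454 312.65908908]
```

The block is confirmed centred at (0.506,-0.302), between the fingers. Closing and lifting now.

```bash
python3 -m pendant '[[0,0,0.0015,-0.001,0,0,0],[0,0,0,0,0,0,0],[0,0,0,0,0,0,0],[0,0,0,0,0,0,0],[0,0,0,0.03,0,0,0],[0,0,0,0.05,0,0,0],[0,0,0,0.05,0,0,0],[0,0,0,0,0,0,0]]' 60
```

```text
time_s: 2.88
tcp_pos: [0.5087, -0.3037, 0.1692]
orientation: [[0.997, -0.076, 0.01], [-0.076, -0.997, -0.007], [0.01, 0.006, -1.0]]
ft_force: [0.9, -0.8, -0.2]
gripper_width: 0.0
grip_force: 0.0
```

Run:
```python
from h import *
w=snap('wrist','w3');st=bot.get_state();print(st['tcp_pos'],st['gripper_width'],st['grip_force'],st['ft_force'],np.array(st['orientation']).round(3).tolist())
```

```text
[ 0.50735058 -0.30276788  0.1657484 ] 0.00013300677045625372 0.0 [-0.20359108  0.89320184 -0.79642388] [[0.997, -0.076, 0.005], [-0.076, -0.997, -0.004], [0.005, 0.003, -1.0]]
```

View pics/w3.png

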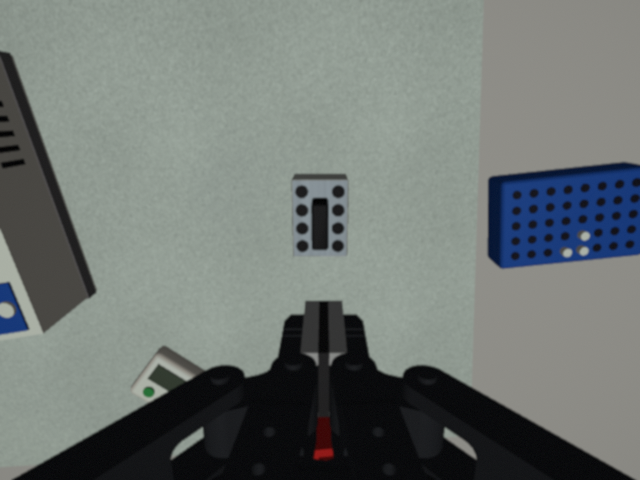

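The gripper closed empty: the fin slipped or was never held. The block is still upright at about (320,215). I'll re-measure it, then grip lower and check the grip before lifting.

```bash
python3 - <<'E'
from h import *
w=load('w3')
u=[(301.5,191),(338,191),(302,210),(338,210),(302,228),(338,228),(302.5,246),(338,246)]
H=np.array([onz(w,p,.03) for p in u]);print(H.mean(0),np.degrees(np.arctan((H[0]-H[6])[1]/(H[0]-H[6])[0])))
E
python3 -m pendant '[[0.5,0,0,0,0,0,0],[0.5,0,0,-0.02,0,0,0],[0.5,0,0,-0.04,0,0,0],[0.5,0,0,-0.04,0,0,0],[0.5,0,0,-0.025,0,0,0],[0.5,0,0,-0.006,0,0,0],[0.5,0,0,0,0,0,0],[0.5,0,0,0,0,0,0]]' 60
```

```text
[ 0.50630564 -0.30240945  0.03      ] -4.150337226007509
time_s: 3.92
tcp_pos: [0.5069, -0.3025, 0.033]
orientation: [[0.997, -0.076, 0.002], [-0.076, -0.997, -0.002], [0.002, 0.001, -1.0]]
ft_force: [-0.8, -0.8, -0.6]
gripper_width: 0.0427
grip_force: 0.0
```

```bash
python3 -m pendant '[[0,0,0,-0.002,0,0,0],[0,0,0,0,0,0,0],[0,0,0,0,0,0,0],[0,0,0,0,0,0,0],[0,0,0,0,0,0,0]]' 80
```

```text
time_s: 4.55
tcp_pos: [0.5061, -0.3019, 0.0297]
orientation: [[0.997, -0.076, -0.0], [-0.076, -0.997, -0.0], [0.0, 0.0, -1.0]]
ft_force: [-0.1, -0.2, -0.2]
gripper_width: -0.0001
grip_force: 0.0
```

Run:
```python
from h import *
w=snap('wrist','w4');s=snap('scene','s4')
cv2.imwrite('pics/c4.png',np.hstack([w['pixels'][180:480,120:520],cv2.resize(s['pixels'][160:235,205:305],(400,300),interpolation=cv2.INTER_CUBIC)])[:,:,::-1])
st=bot.get_state();print(proj(w,st['tcp_pos']),proj(s,st['tcp_pos']),st['gripper_width'],st['grip_force'])
```

```text
[322.21325485 292.43030768] [252.07964986 201.34628549] -0.00022779660902325592 0.0
```

View pics/c4.png

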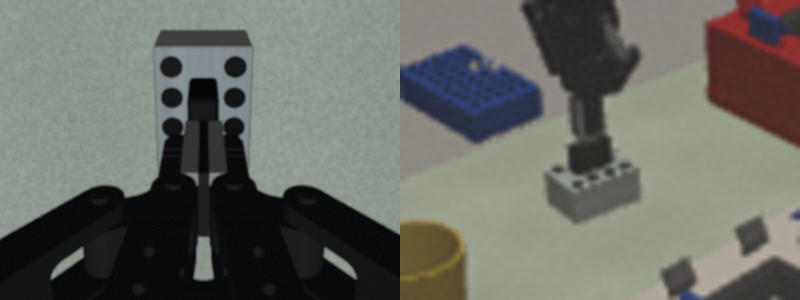

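Run:
```python
from h import *
w=load('w4');s=load('s4')
for us in ((252.5,194),(252,196),(252,201)): print(us,tri((w,(323,300)),(s,us)))
for z in (.03,.04,.05,.054,.06): print(z,proj(w,[.5061,-.3022,z]).round(1),proj(s,[.5061,-.3022,z]).round(1))
print('fin ends', [proj(s,[.5061+d*.997,-.3022-d*.073,z]).round(1).tolist() for z in(.03,.054) for d in(-.017,.017)])
p=s['pixels']; 
for r in range(180,212,2): print(r,[int(v) for v in p[r,240:266].mean(1)])
```

```text
(252.5, 194) (array([ 0.50828752, -0.30119364,  0.05315504]), np.float64(0.004404947150365712))
(252, 196) (array([ 0.50788963, -0.30172329,  0.04729354]), np.float64(0.002446790071436833))
(252, 201) (array([ 0.5044471 , -0.30243622,  0.03085085]), np.float64(0.001168699172139187))
0.03 [322.9 292.7] [252.  201.2]
0.04 [322.9 302.9] [251.8 198.4]
0.05 [322.8 314.2] [251.5 195.5]
0.054 [322.8 319.2] [251.4 194.3]
0.06 [322.8 327. ] [251.3 192.6]
fin ends [[256.7, 199.5], [247.2, 203.0], [256.2, 192.6], [246.6, 196.1]]
180 [135, 135, 135, 136, 130, 65, 45, 43, 42, 43, 41, 43, 43, 45, 38, 43, 40, 39, 40, 40, 44, 81, 131, 136, 135, 135]
182 [116, 133, 135, 135, 135, 122, 73, 50, 43, 44, 42, 42, 45, 42, 40, 39, 40, 46, 45, 57, 95, 140, 145, 146, 145, 146]
184 [98, 134, 135, 135, 135, 136, 131, 83, 56, 46, 46, 41, 43, 39, 43, 76, 135, 144, 142, 145, 147, 148, 147, 146, 146, 146]
186 [87, 134, 136, 134, 136, 135, 130, 87, 58, 74, 66, 44, 44, 46, 44, 75, 147, 148, 146, 146, 146, 146, 145, 145, 144, 146]
188 [89, 132, 134, 135, 134, 138, 138, 104, 61, 72, 68, 43, 44, 43, 41, 63, 127, 147, 14
[... 678 characters left out ...]
8, 149, 147, 146, 147, 139, 66, 41, 40, 41, 40, 43, 40, 41, 40, 45, 65, 113, 135, 117, 114, 124, 148, 151, 150]
202 [148, 145, 133, 79, 60, 80, 114, 84, 46, 38, 41, 47, 53, 78, 88, 105, 83, 65, 94, 132, 106, 106, 126, 108, 111, 149]
204 [143, 98, 89, 110, 138, 145, 144, 143, 135, 133, 130, 110, 63, 62, 88, 135, 128, 110, 89, 101, 92, 87, 88, 87, 101, 150]
206 [147, 113, 80, 78, 80, 97, 126, 139, 83, 67, 93, 142, 111, 89, 98, 92, 91, 90, 89, 88, 90, 89, 91, 89, 98, 136]
208 [146, 124, 83, 79, 81, 80, 82, 87, 100, 96, 90, 89, 90, 89, 89, 90, 92, 92, 91, 90, 89, 90, 89, 87, 98, 135]
210 [150, 142, 90, 78, 80, 80, 80, 84, 86, 90, 92, 92, 92, 92, 92, 93, 90, 90, 89, 89, 92, 92, 98, 117, 121, 145]
```

The scene view shows the shut fingertips at row 193, level with the fin top (z≈0.054), while the reported TCP is at 0.030. The real tips therefore stand about 22 mm behind the reported TCP. I'll open, go down in guarded steps and close with a check.

```bash
python3 -m pendant '[[0.45,0,0,0,0,0,0],[0.45,0,0,0,0,0,0],[0.45,0,0,0,0,0,0],[0.45,0,0,-0.006,0,0,0],[0.45,0,0,-0.006,0,0,0],[0.45,0,0,-0.004,0,0,0],[0.45,0,0,0,0,0,0]]' 60
python3 -m pendant '[[0,0,0,0,0,0,0],[0,0,0,0,0,0,0],[0,0,0,0,0,0,0],[0,0,0,0,0,0,0],[0,0,0,0,0,0,0]]' 60
```

```text
time_s: 5.52
tcp_pos: [0.5056, -0.3016, 0.0128]
orientation: [[0.997, -0.076, -0.001], [-0.076, -0.997, 0.001], [-0.001, -0.001, -1.0]]
ft_force: [0.7, 0.1, 0.7]
gripper_width: 0.0384
grip_force: 0.0
time_s: 6.15
tcp_pos: [0.5064, -0.3018, 0.0141]
orientation: [[0.997, -0.076, 0.001], [-0.076, -0.997, -0.0], [0.001, 0.0, -1.0]]
ft_force: [-0.1, 1.1, 2.5]
gripper_width: 0.0105
grip_force: 62.5
```

Gripped at 62 N. Lifting and carrying it towards the bath, stopping short to look.

```bash
python3 -m pendant '[[0,0,0,0.02,0,0,0],[0,0,0,0.045,0,0,0],[0,0,0,0.045,0,0,0],[0,0.015,0.045,0.02,0,0,0.041],[0,0.015,0.045,0,0,0,0.041],[0,0.015,0.045,0,0,0,0.041],[0,0.0135,0.045,0,0,0,0.041],[0,0,0,0,0,0,0],[0,0,0,0,0,0,0]]' 60
python3 - <<'E'
from h import *
w=snap('wrist','w5');st=bot.get_state();print(st['tcp_pos'],st['gripper_width'],st['grip_force'],np.array(st['orientation']).round(3).tolist())
print([proj(w,X).round(0).tolist() for X in ([.5647,-.0318,.075],[.5402,-.0337,.075])])
E
```

```text
time_s: 7.28
tcp_pos: [0.5641, -0.1222, 0.1427]
orientation: [[0.996, 0.088, -0.002], [0.088, -0.996, -0.001], [-0.002, 0.001, -1.0]]
ft_force: [0.3, -0.9, -1.6]
gripper_width: 0.0099
grip_force: 61.9
[ 0.56405813 -0.12272538  0.14286006] 0.010297417932657453 61.89690113067627 [[0.996, 0.087, -0.001], [0.087, -0.996, -0.001], [-0.002, 0.0, -1.0]]
[[168.0, 230.0], [172.0, 269.0]]
```

View pics/w5.png

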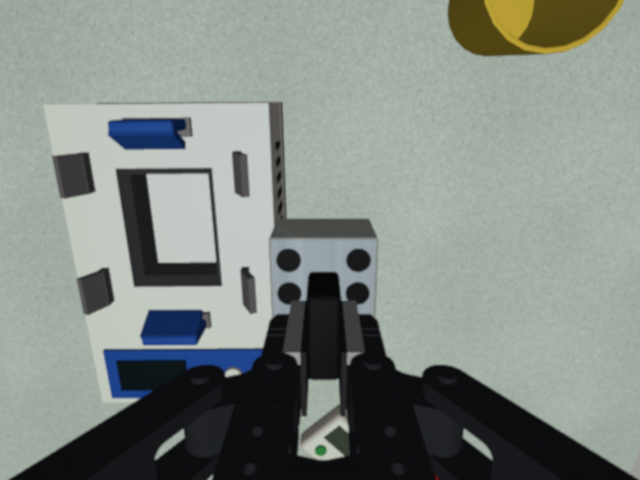

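The wrist view shows the well mouth with corners near (117,170), (212,168), (222,286) and (136,287), and the block held square at (324,240–). I'll measure both.

Run:
```python
from h import *
w=load('w5');t=load('t0')
g=cv2.cvtColor(w['pixels'],cv2.COLOR_RGB2GRAY); m=((g<120)*255).astype(np.uint8); m[:155]=0;m[300:]=0;m[:,:105]=0;m[:,228:]=0
cs,_=cv2.findContours(m,cv2.RETR_EXTERNAL,cv2.CHAIN_APPROX_NONE);c=max(cs,key=cv2.contourArea)
q=cv2.approxPolyDP(cv2.convexHull(c),5,True)[:,0].astype(float);print(q.tolist())
for z in (.07,.075,.08):
  W=np.array([onz(w,p,z) for p in q]);W=W[np.argsort(np.arctan2(*(W-W.mean(0))[:,1::-1].T[::1]))]
  L=np.linalg.norm(np.roll(W,-1,0)-W,axis=1);print(z,W.mean(0).round(4),L.round(4),W[:,:2].round(4).tolist())
T=lambda x,y:(300+x*80/268-.5,187+y/3-.5)
tw=np.array([T(x-532,y) for x,y in((625,83),(695,77),(704,160),(634,168))])
for a in q:
  best=min(((tri((w,a),(t,b))) for b in tw),key=lambda r:np.linalg.norm(r[0][:2]-onz(w,a,.075)[:2])); print(best[0].round(4),best[1].round(4))
# block far top edge, holes
st=bot.get_state();zb=st['tcp_pos'][2]-.0137+.03
for p in((270,238),(377,238),(288,260),(358,260),(289,293),(358,293)): print(p,onz(w,p,zb).round(4))
```

```text
[[210.0, 168.0], [221.0, 284.0], [135.0, 286.0], [116.0, 170.0]]
0.07 [ 0.5632 -0.0317  0.07  ] [0.0717 0.0536 0.0719 0.0536] [[0.5305, -0.062], [0.6019, -0.0547], [0.596, -0.0014], [0.5245, -0.0088]]
0.075 [ 0.5649 -0.0335  0.075 ] [0.0702 0.0525 0.0705 0.0525] [[0.5329, -0.0631], [0.6027, -0.056], [0.597, -0.0038], [0.5269, -0.011]]
0.08 [ 0.5665 -0.0352  0.08  ] [0.0688 0.0514 0.069  0.0514] [[0.5352, -0.0643], [0.6036, -0.0572], [0.5979, -0.0061], [0.5293, -0.0132]]
[ 0.6019 -0.0545  0.0694] 0.0001
[ 0.5332 -0.0614  0.0741] 0.0015
[ 0.5272 -0.0103  0.0747] 0.0006
[ 0.5966 -0.0035  0.0741] 0.0002
(270, 238) [ 0.5924 -0.1     0.1592]
(377, 238) [ 0.596  -0.1404  0.1592]
(288, 260) [ 0.5841 -0.1073  0.1592]
(358, 260) [ 0.5865 -0.1342  0.1592]
(289, 293) [ 0.5702 -0.1086  0.1592]
(358, 293) [ 0.5726 -0.1358  0.1592]
```

```bash
python3 -m pendant '[[0,0,0.045,0,0,0,0.01],[0,0.0005,0.045,0,0,0,0],[0,0,0,-0.015,0,0,0],[0,0,0,-0.02,0,0,0],[0,0,0,-0.012,0,0,0],[0,0,0,-0.008,0,0,0],[0,0,0,-0.006,0,0,0],[0,0,0,0,0,0,0]]' 60
```

```text
time_s: 8.32
tcp_pos: [0.565, -0.0322, 0.0824]
orientation: [[0.995, 0.097, -0.001], [0.097, -0.995, -0.0], [-0.001, 0.0, -1.0]]
ft_force: [0.2, 0.1, -2.4]
gripper_width: 0.0101
grip_force: 61.9
```

```bash
python3 -m pendant '[[0,0,0,-0.004,0,0,0],[0,0,0,-0.004,0,0,0],[0,0,0,0,0,0,0]]' 60
```

```text
time_s: 8.7
tcp_pos: [0.5648, -0.0317, 0.0742]
orientation: [[0.995, 0.098, -0.001], [0.098, -0.995, 0.0], [-0.001, -0.0, -1.0]]
ft_force: [0.1, -0.3, -2.5]
gripper_width: 0.0102
grip_force: 61.9
```

It has entered the well freely. Continuing down and pressing home.

```bash
python3 -m pendant '[[0,0,0,-0.005,0,0,0],[0,0,0,-0.005,0,0,0],[0,0,0,-0.003,0,0,0],[0,0,0,-0.002,0,0,0],[0,0,0,0,0,0,0]]' 60
```

```text
time_s: 9.32
tcp_pos: [0.5651, -0.0319, 0.0596]
orientation: [[0.995, 0.098, -0.0], [0.098, -0.995, -0.0], [-0.0, 0.0, -1.0]]
ft_force: [-0.0, -0.4, -1.5]
gripper_width: 0.0101
grip_force: 61.9
```

```bash
python3 -m pendant '[[0,0,0,-0.001,0,0,0],[0,0,0,-0.001,0,0,0],[0,0,0,-0.001,0,0,0],[0,0,0,0,0,0,0]]' 60;python3 -m pendant '[[0,0,0,-0.001,0,0,0],[0,0,0,-0.001,0,0,0],[0,0,0,0,0,0,0]]' 60
```

```text
time_s: 9.82
tcp_pos: [0.5654, -0.0319, 0.059]
orientation: [[0.995, 0.098, 0.001], [0.098, -0.995, -0.0], [0.001, 0.001, -1.0]]
ft_force: [-4.1, 1.1, 6.9]
gripper_width: 0.0102
grip_force: 63.2
time_s: 10.2
tcp_pos: [0.5654, -0.0319, 0.059]
orientation: [[0.995, 0.098, 0.002], [0.098, -0.995, -0.001], [0.002, 0.001, -1.0]]
ft_force: [-7.0, 1.5, 15.3]
gripper_width: 0.0102
grip_force: 64.1
```

A hard stop at TCP 0.059 matches the expected home height of 0.0587. I'll ease off, release, rise and look.

```bash
python3 -m pendant '[[0,0,0,0.003,0,0,0],[0.35,0,0,0,0,0,0],[0.35,0,0,0,0,0,0],[0.35,0,0,0.02,0,0,0],[0.35,0,0,0.05,0,0,0],[0.35,0,0,0.05,0,0,0],[0.35,0,0,0,0,0,0]]' 60
python3 - <<'E'
from h import *
w=snap('wrist','w6');s=snap('scene','s6');st=bot.get_state();print(st['tcp_pos'])
cv2.imwrite('pics/c6.png',np.hstack([cv2.resize(w['pixels'][100:400,170:470],(400,400)),cv2.resize(s['pixels'][205:275,260:345],(400,400),interpolation=cv2.INTER_CUBIC)])[:,:,::-1])
E
```

```text
time_s: 11.08
tcp_pos: [0.5682, -0.0324, 0.1835]
orientation: [[0.995, 0.098, 0.011], [0.098, -0.995, -0.002], [0.011, 0.003, -1.0]]
ft_force: [-0.2, 0.1, 0.2]
gripper_width: 0.03
grip_force: 0.0
[ 0.56535757 -0.03195321  0.17772534]
```

View pics/c6.png

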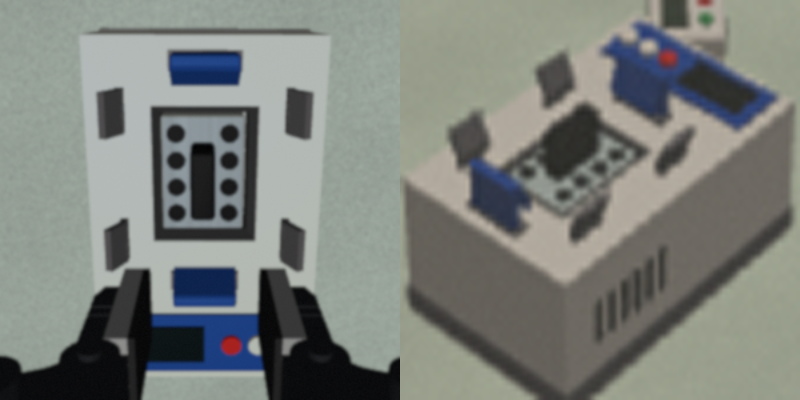

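The block sits flush in the well, centred, with only its fin standing up. I'll check its height numerically and refine the well centre.

Run:
```python
from h import *
w=load('w6')
g=cv2.cvtColor(w['pixels'],cv2.COLOR_RGB2GRAY)
f=lambda x,y:(170+x*.75-.1,100+y*.75-.1)
m=((g<130)*255).astype(np.uint8); m[:170]=0;m[290:]=0;m[:,:275]=0;m[:,372:]=0
cs,_=cv2.findContours(m,cv2.RETR_EXTERNAL,cv2.CHAIN_APPROX_NONE);c=max(cs,key=cv2.contourArea)
q=cv2.approxPolyDP(cv2.convexHull(c),5,True)[:,0].astype(float);print(q.tolist())
W=np.array([onz(w,p,.075) for p in q]);print('well',W.mean(0).round(4),W[:,:2].round(4).tolist(),np.linalg.norm(np.roll(W,-1,0)-W,axis=1).round(4))
for z in(.07,.075,.08):
  H=np.array([onz(w,f(*p),z) for p in((176,134),(229,134),(177,213),(229,213),(177,160.5),(229,160.5),(177,187),(229,187))]);L=lambda i,j:np.linalg.norm(H[i]-H[j]).round(4)
  print(z,H.mean(0).round(4),L(0,1),L(2,3),L(0,2),L(1,3))
bl=blobs(mask(w,(105,120,60),(130,255,255)),60);[print(b[0],b[1]) for b in bl]
```

```text
[[363.0, 180.0], [360.0, 279.0], [287.0, 280.0], [283.0, 180.0]]
well [ 0.5649 -0.0336  0.075 ] [[0.6026, -0.0561], [0.5327, -0.0629], [0.5269, -0.0115], [0.5975, -0.0037]] [0.0703 0.0517 0.071  0.0527]
0.07 [ 0.5642 -0.0328  0.07  ] 0.0271 0.0277 0.0428 0.0428
0.075 [ 0.5656 -0.0327  0.075 ] 0.0266 0.0272 0.042 0.0421
0.08 [ 0.567  -0.0325  0.08  ] 0.0261 0.0267 0.0413 0.0413
[297, 140, 53, 23, 1178] [323.3, 150.9]
[0, 214, 74, 125, 2450] [40.7, 268.1]
[301, 302, 45, 27, 1213] [323.0, 315.0]
[280, 336, 88, 41, 2067] [329.6, 355.1]
```

The block top is at z≈0.075 by hole spacing, so it is home. The well centre is (0.565,-0.033) with yaw 5.8°. Next, over to the cover.

```bash
python3 -m pendant '[[0.6,-0.015,0.044,0.004,0,0,-0.082],[0.6,-0.015,0.044,0.004,0,0,-0.082],[0.6,-0.015,0.044,0.004,0,0,-0.082],[0.6,-0.015,0.044,0.004,0,0,-0.082],[0.6,-0.015,0.044,0.004,0,0,-0.083],[0.6,-0.014,0.044,0.004,0,0,-0.083],[0.6,0,0,0,0,0,0],[0.6,0,0,0,0,0,0]]' 60
python3 - <<'E'
from h import *
w=snap('wrist','w7');st=bot.get_state();print(st['tcp_pos'],np.array(st['orientation']).round(3)[:,0],st['time_s'])
t=load('t0');s=load('s0')
bl=[b for b in blobs(mask(w,(105,120,60),(130,255,255)),200)];[print(b) for b in bl]
m=mask(w,(105,120,60),(130,255,255))
cs,h=cv2.findContours(m,cv2.RETR_EXTERNAL,cv2.CHAIN_APPROX_NONE);c=max(cs,key=cv2.contourArea)
q=cv2.approxPolyDP(cv2.convexHull(c),6,True)[:,0].astype(float);print(q.tolist())
P=np.array([onz(w,p,.006) for p in q]);print('rim',P.mean(0).round(4),P[:,:2].round(4).tolist(),np.linalg.norm(np.roll(P,-1,0)-P,axis=1).round(4))
print('expected handle px',proj(w,[.4763,.2317,.067]))
E
```

```text
time_s: 12.18
tcp_pos: [0.4755, 0.2315, 0.1996]
orientation: [[0.923, -0.385, -0.003], [-0.385, -0.923, -0.002], [-0.002, 0.003, -1.0]]
ft_force: [-0.2, 0.1, -0.0]
gripper_width: 0.0513
grip_force: 0.0
[0.47581183 0.23112002 0.19997465] [ 0.922 -0.386 -0.002] 12.225
([276, 139, 90, 112, 2807], [321.0, 174.5], ((320.5, 194.5), (111.0, 89.0), 90.0))
([313, 179, 16, 67, 1038], [320.6, 212.3], ((320.4999694824219, 211.99996948242188), (65.99998474121094, 14.999998092651367), 90.0))
[[365.0, 139.0], [362.0, 249.0], [281.0, 250.0], [276.0, 139.0]]
rim [0.4773 0.232  0.006 ] [[0.5082, 0.1793], [0.4184, 0.2165], [0.4458, 0.2845], [0.5368, 0.2479]] [0.0971 0.0733 0.0981 0.0743]
expected handle px [321.76521945 214.9806602 ]
```

The cover rim measures 98×74 mm, centred at (0.4773,0.2320) with yaw −22.2°. The handle top is at z≈0.067, from two views earlier. Descending to the handle.

```bash
python3 -m pendant '[[0.5,0.001,0.001,-0.05,0,0,0.008],[0.5,0,0,-0.055,0,0,0],[0.5,0,0,-0.04,0,0,0],[0.5,0,0,-0.02,0,0,0],[0.5,0,0,-0.009,0,0,0],[0.5,0,0,0,0,0,0]]' 60
python3 - <<'E'
from h import *
w=snap('wrist','w8');st=bot.get_state();print(st['tcp_pos'],st['ft_force'],st['gripper_width'])
bl=[b for b in blobs(mask(w,(105,120,60),(130,255,255)),200)];[print(b) for b in bl]
print(proj(w,[.4773,.2320,.067]),proj(w,st['tcp_pos']))
E
```

```text
time_s: 12.98
tcp_pos: [0.4772, 0.2322, 0.0272]
orientation: [[0.925, -0.38, -0.001], [-0.38, -0.925, -0.001], [-0.001, 0.001, -1.0]]
ft_force: [-0.2, 0.5, 0.4]
gripper_width: 0.0425
grip_force: 0.0
[0.47780528 0.23271915 0.02824224] [-0.26811192 -0.92101576  0.02099007] 0.04280612879334678
([240, 170, 167, 133, 6969], [322.8, 201.0], ((323.0, 236.0), (132.0, 166.0), 90.0))
([306, 259, 34, 138, 4108], [322.7, 331.9], ((322.5, 327.5), (137.0, 33.0), 90.0))
[322.96290098 340.3677417 ] [321.01318091 292.75606724]
```

```bash
python3 -m pendant '[[0,0,0,-0.002,0,0,0],[0,0,0,0,0,0,0],[0,0,0,0,0,0,0],[0,0,0,0,0,0,0],[0,0,0,0,0,0,0]]' 60
```

```text
time_s: 13.65
tcp_pos: [0.4777, 0.2331, 0.0265]
orientation: [[0.926, -0.378, 0.001], [-0.378, -0.926, -0.0], [0.001, -0.001, -1.0]]
ft_force: [-1.3, -2.5, 4.8]
gripper_width: 0.0104
grip_force: 61.8
```

Gripped at 62 N. Lifting and carrying it over the well.

```bash
python3 -m pendant '[[0,0,0,0.03,0,0,0],[0,0,0,0.05,0,0,0],[0,0,0,0.05,0,0,0],[0,0.0145,-0.0443,0.01,0,0,0.0815],[0,0.0145,-0.0443,0,0,0,0.0815],[0,0.0145,-0.0443,0,0,0,0.0815],[0,0.0145,-0.0443,0,0,0,0.0815],[0,0.0145,-0.0443,0,0,0,0.0815],[0,0.0148,-0.0446,0,0,0,0.0815],[0,0,0,0,0,0,0]]' 60
cat > m.py <<'E'
from h import *
import sys
w=snap('wrist',sys.argv[1]);st=bot.get_state();print(st['tcp_pos'],st['grip_force'],np.array(st['orientation']).round(3)[:,0])
m=mask(w,(105,120,60),(130,255,255))
bl=blobs(m,200);[print(b[0],b[1]) for b in bl]
cs,h=cv2.findContours(m,cv2.RETR_EXTERNAL,cv2.CHAIN_APPROX_NONE);c=max(cs,key=cv2.contourArea)
q=cv2.approxPolyDP(cv2.convexHull(c),6,True)[:,0].astype(float);print(q.tolist())
z=st['tcp_pos'][2]-.0262+.006
P=np.array([onz(w,p,z) for p in q]);print('rim',P.mean(0).round(4),P[:,:2].round(4).tolist(),np.linalg.norm(np.roll(P,-1,0)-P,axis=1).round(4))
E
python3 m.py w9
```

```text
time_s: 14.9
tcp_pos: [0.5645, -0.0357, 0.164]
orientation: [[0.995, 0.096, -0.002], [0.096, -0.995, -0.0], [-0.002, -0.0, -1.0]]
ft_force: [-0.6, 1.0, -1.1]
gripper_width: 0.0103
grip_force: 60.9
[ 0.56407613 -0.03388644  0.16416496] 60.94469904899597 [ 0.995  0.098 -0.002]
[290, 133, 58, 25, 1406] [318.5, 144.9]
[240, 170, 169, 202, 8082] [324.2, 218.2]
[306, 268, 35, 130, 3945] [323.2, 332.7]
[[408.0, 172.0], [396.0, 363.0], [247.0, 371.0], [240.0, 172.0]]
rim [ 0.5633 -0.036   0.144 ] [[0.6175, -0.0691], [0.519, -0.0786], [0.5067, -0.0019], [0.6102, 0.0056]] [0.0989 0.0776 0.1038 0.0751]
```

```bash
python3 -m pendant '[[0,0.0008,0.0025,0,0,0,0.003],[0,0,0,-0.015,0,0,0],[0,0,0,-0.012,0,0,0],[0,0,0,0,0,0,0]]' 60; python3 m.py w10
python3 - <<'E'
from h import *
t=snap('top','t10')
E
```

```text
time_s: 15.45
tcp_pos: [0.5637, -0.0297, 0.1362]
orientation: [[0.995, 0.104, -0.004], [0.104, -0.995, 0.001], [-0.004, -0.001, -1.0]]
ft_force: [-1.2, 0.6, -1.7]
gripper_width: 0.0106
grip_force: 60.9
[ 0.56437325 -0.02995716  0.13733778] 60.938040018081665 [ 0.995  0.104 -0.002]
[299, 136, 65, 29, 1798] [331.3, 149.6]
[240, 170, 170, 205, 8192] [327.3, 217.4]
[306, 264, 35, 149, 4397] [323.5, 339.3]
[[409.0, 171.0], [408.0, 374.0], [253.0, 363.0], [240.0, 172.0]]
rim [ 0.5628 -0.0326  0.1171] [[0.6176, -0.0628], [0.5133, -0.0799], [0.5113, 0.0007], [0.6092, 0.0118]] [0.1057 0.0806 0.0985 0.0751]
```

Run:
```python
from h import *
yaw=np.radians(5.8);ax=np.array([np.cos(yaw),np.sin(yaw)]);ay=np.array([-ax[1],ax[0]])
C=np.array([.5649,-.0333])
for f,uv in(('w6',(323.3,150.9)),('w9',(318.5,144.9)),('w10',(331.3,149.6))):
  d=onz(load(f),uv,.093)[:2]-C; print(f,'latch in well frame',(d@ax).round(4),(d@ay).round(4))
for f,zr,e in(('w9',.144,((408,172),(240,172))),('w10',.1171,((409,171),(240,172)))):
  P=[onz(load(f),p,zr)[:2] for p in e]; d=(P[0]+P[1])/2-C; v=P[0]-P[1]
  print(f,'rim far mid',(d@ax).round(4),(d@ay).round(4),'yaw',np.degrees(np.arctan2(v[0],-v[1])))
st=bot.get_state();print(st['tcp_pos'])
```

```text
w6 latch in well frame 0.0558 -0.0004
w9 latch in well frame 0.056 -0.0005
w10 latch in well frame 0.0561 -0.0005
w9 rim far mid 0.0488 -0.0034 yaw 5.569821552572521
w10 rim far mid 0.049 0.0029 yaw 6.394334379291342
[ 0.56492672 -0.03014421  0.13822662]
```

The rim is 3 mm too far in y and 0.6° off in yaw. Correcting and rechecking.

```bash
python3 -m pendant '[[0,0.0003,-0.003,-0.006,0,0,-0.008],[0,0,0,0,0,0,0],[0,0,0,0,0,0,0],[0,0,0,0,0,0,0]]' 60; python3 m.py w11 |head -1
python3 - <<'E'
from h import *
w=load('w11');st=bot.get_state()
yaw=np.radians(5.8);ax=np.array([np.cos(yaw),np.sin(yaw)]);ay=np.array([-ax[1],ax[0]]);C=np.array([.5649,-.0333])
m=mask(w,(105,120,60),(130,255,255)); b=max(blobs(m,500),key=lambda b:b[0][4])[0]
r=b[1]+6; print(b); xs=np.where(m[r])[0];print(xs.min(),xs.max())
ce=[np.where(m[:,c])[0] for c in (260,390)]; e=[min(k for k in v if k>160) for v in ce];print(e)
z=st['tcp_pos'][2]-.0202
P=[onz(w,(c,k),z)[:2] for c,k in zip((390,260),e[::-1])];d=(P[0]+P[1])/2-C;v=P[0]-P[1];print('far edge',(d@ax).round(4),'yaw',np.degrees(np.arctan2(v[0],-v[1])))
P=[onz(w,(c,b[1]),z)[:2]-C for c in (b[0],b[0]+b[2]-1)];print('y',[(p@ay).round(4) for p in P])
E
```

```text
time_s: 16.05
tcp_pos: [0.5656, -0.0336, 0.1329]
orientation: [[0.995, 0.096, 0.001], [0.096, -0.995, -0.0], [0.001, 0.0, -1.0]]
ft_force: [-0.2, -0.1, -0.6]
gripper_width: 0.0102
grip_force: 61.0
[ 0.5656178  -0.03353882  0.13287662] 60.95781683921814 [0.995 0.096 0.   ]
[240, 140, 170, 225, 10089]
289 354
[np.int64(171), np.int64(171)]
far edge 0.0507 yaw 5.529551013643751
y [np.float64(0.0352), np.float64(-0.0387)]
```

```bash
python3 -m pendant '[[0,-0.0007,0.0005,-0.005,0,0,0.003],[0,0,0,-0.005,0,0,0],[0,0,0,-0.004,0,0,0],[0,0,0,-0.002,0,0,0],[0,0,0,0,0,0,0],[0,0,0,0,0,0,0]]' 100
```

```text
time_s: 16.85
tcp_pos: [0.5648, -0.033, 0.1168]
orientation: [[0.995, 0.099, -0.0], [0.099, -0.995, -0.0], [-0.0, 0.0, -1.0]]
ft_force: [0.5, -0.3, -1.0]
gripper_width: 0.0086
grip_force: 102.0
```

```bash
python3 -m pendant '[[0,0,0,-0.002,0,0,0],[0,0,0,-0.001,0,0,0],[0,0,0,-0.001,0,0,0],[0,0,0,0,0,0,0]]' 100; python3 -m pendant '[[0,0,0,-0.001,0,0,0],[0,0,0,-0.001,0,0,0],[0,0,0,0,0,0,0]]' 100
```

```text
time_s: 17.35
tcp_pos: [0.5654, -0.0332, 0.1145]
orientation: [[0.995, 0.099, 0.002], [0.099, -0.995, -0.001], [0.002, 0.001, -1.0]]
ft_force: [-1.5, 0.2, 5.6]
gripper_width: 0.0089
grip_force: 103.1
time_s: 17.73
tcp_pos: [0.5659, -0.0334, 0.1134]
orientation: [[0.995, 0.099, 0.004], [0.099, -0.995, -0.001], [0.004, 0.002, -1.0]]
ft_force: [-1.6, -1.1, 9.1]
gripper_width: 0.0086
grip_force: 103.5
```

```bash
python3 -m pendant '[[0,0,0,-0.001,0,0,0],[0,0,0,-0.001,0,0,0],[0,0,0,0,0,0,0]]' 100; python3 -m pendant '[[0,0,0,-0.001,0,0,0],[0,0,0,-0.001,0,0,0],[0,0,0,0,0,0,0]]' 100; python3 -m pendant '[[0,0,0,-0.001,0,0,0],[0,0,0,-0.001,0,0,0],[0,0,0,0,0,0,0]]' 100
```

```text
time_s: 18.1
tcp_pos: [0.5662, -0.0336, 0.1122]
orientation: [[0.995, 0.098, 0.005], [0.099, -0.995, -0.002], [0.005, 0.002, -1.0]]
ft_force: [-1.9, 0.2, 9.7]
gripper_width: 0.009
grip_force: 103.7
time_s: 18.48
tcp_pos: [0.5665, -0.0337, 0.1108]
orientation: [[0.995, 0.098, 0.006], [0.099, -0.995, -0.002], [0.006, 0.003, -1.0]]
ft_force: [-2.9, -0.1, 12.7]
gripper_width: 0.0089
grip_force: 104.0
time_s: 18.85
tcp_pos: [0.5653, -0.0334, 0.1055]
orientation: [[0.995, 0.098, 0.002], [0.098, -0.995, -0.001], [0.002, 0.001, -1.0]]
ft_force: [-0.2, -0.1, 3.9]
gripper_width: 0.0091
grip_force: 102.8
```

The resistance has dropped, so the rim has passed the latches. Pressing on to the deck.

```bash
python3 -m pendant '[[0,0,0,-0.0015,0,0,0],[0,0,0,-0.0015,0,0,0],[0,0,0,0,0,0,0]]' 100; python3 -m pendant '[[0,0,0,-0.0015,0,0,0],[0,0,0,-0.0015,0,0,0],[0,0,0,0,0,0,0]]' 100; python3 -m pendant '[[0,0,0,-0.001,0,0,0],[0,0,0,-0.001,0,0,0],[0,0,0,0,0,0,0]]' 100
```

```text
time_s: 19.23
tcp_pos: [0.5646, -0.0332, 0.1016]
orientation: [[0.995, 0.098, -0.001], [0.098, -0.995, -0.0], [-0.001, 0.0, -1.0]]
ft_force: [-1.2, -0.8, 4.2]
gripper_width: 0.0086
grip_force: 102.8
time_s: 19.6
tcp_pos: [0.5647, -0.0334, 0.1015]
orientation: [[0.995, 0.098, 0.001], [0.098, -0.995, -0.001], [0.001, 0.001, -1.0]]
ft_force: [-4.7, -1.6, 13.4]
gripper_width: 0.0085
grip_force: 104.2
time_s: 19.98
tcp_pos: [0.5647, -0.0334, 0.1015]
orientation: [[0.995, 0.098, 0.002], [0.099, -0.995, -0.001], [0.002, 0.001, -1.0]]
ft_force: [-9.4, -0.8, 19.7]
gripper_width: 0.0089
grip_force: 105.0
```

A hard stop on the deck, with about 20 N of push. I'll ease slightly, settle and verify with the last picture.

```bash
python3 -m pendant '[[0,0,0,0.0015,0,0,0],[0,0,0,0,0,0,0],[0,0,0,0,0,0,0]]' 100
python3 - <<'E'
from h import *
w=snap('wrist','w12');s=snap('scene','s12')
cv2.imwrite('pics/c12.png',np.hstack([cv2.resize(w['pixels'][100:480,150:490],(390,436)),cv2.resize(s['pixels'][185:275,260:345],(410,436),interpolation=cv2.INTER_CUBIC)])[:,:,::-1])
st=bot.get_state();print(st['ft_force'],st['time_s'])
E
```

```text
time_s: 20.35
tcp_pos: [0.5648, -0.0334, 0.1015]
orientation: [[0.995, 0.098, 0.001], [0.099, -0.995, -0.001], [0.001, 0.001, -1.0]]
ft_force: [-6.6, -1.2, 15.3]
gripper_width: 0.009
grip_force: 104.3
[-6.69046761 -1.28708829 14.50918401] 20.45
```

View pics/c12.png

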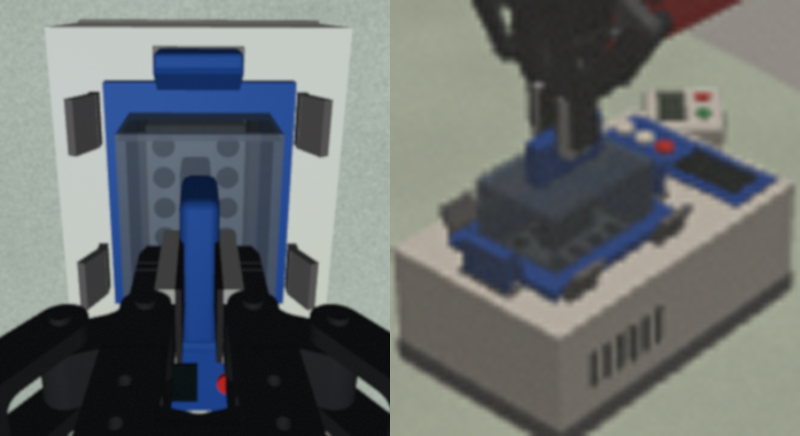

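The cover lies flat on the deck between the posts, with the far latch over its rim at crop (198,68). The arm stands at the hard-stop height and the push is about 15 N. Handing in.

```bash
python3 -c "
from rig import bot
print(bot.finish_job())"
```

```text
the job is handed in; nothing more can be done
None
```

I handed the job in at about 20 s: the block is flush in the well, and the gripper is still pressing the cover flat on the deck at about 15 N; the far latch is visibly over the rim, but the near latch was out of view, so I infer its snap from the force drop and the cover lying flat.

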